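# Cock the spring date stamper and load lidded tubs

## Robot

A 6-joint arm with a two-finger parallel gripper is mounted at the origin on a cart in front of the work surface, level with it; the furniture and walls round the work are solid. World frame = base frame: x ahead of the robot, y to its left, z up, the work surface at z = 0. Lengths are in m, angles in rad, forces in N, time in s.
With the tool pointing down it reaches from about 0.275 to 0.775 m from the base axis. Payload 14.6 kg.
Tool frame: the origin (TCP) lies on the centre line of the jaws, within the pads' length; the fingertips stand 17 mm ahead of it and the grasp point (between the pads) lies 2 mm behind it; z points along the fingers, y is the line along which they close (so a half turn about z gives the same grasp; the last joint's range is limited). The gripper opens to 85 mm and grips with 20 to 120 N. Pads are 22 mm wide; open, the fingers measure 114 mm over their backs; the gripper's body (76 mm by 85 mm) begins 54 mm behind the grasp point. The pads swing forward as they close: fully open they stand 13 mm farther back than shut.
Start: joints at [-0.155, 0.263, -0.048, 1.259, 0, 1.415], TCP at [0.525, -0, 0.248] pointing down, gripper open.
Joint ranges: [-2.65, 2.65], [-0.89, 1.7], [-1.18, 1.37], [-2.13, 2.11], [-1.35, 1.29], [-3.14, 3.14]. Speed limits (rad/s): [1.89, 1.89, 2.57, 2.79, 3.14, 3.14].

## Interface

Orientations are given as a unit quaternion [x, y, z, w].
In Python, from cell import robot, claw, snapshot, ticket gives the robot as it stands. The module is installed in compiled form; this text tells all that it offers. Calls block until the motion is done:
- robot.move_to(position, orientation): joint-space move of the TCP to a pose.
- robot.move_straight(position, ori=None, max_speed=0.15, max_force=None): straight line of the TCP; ori=None keeps the orientation; max_speed is the mean speed in m/s. With max_force (N) it stops when the force on the tool has changed by that much, and returns True; else False.
- robot.move_j(angles): joint-space move.
- claw.command_gripper(opening): finger opening in m; the grip force is fixed at half the most; returns when the fingers have stopped.
- robot.pause(seconds).
- robot.inverse_kinematics(position, orientation): joint angles nearest the present ones, or None.
- robot.state(): the state.
- snapshot(name): name is "scene" or "side" or "wrist"; returns a dict with "pixels" (480x640x3 uint8, blue, green, red), "depth" (480x640 float32, m along the optical axis (not along the pixel's ray), 0 where there is no reading), "fx", "fy", "cx", "cy" (pixels), "eye" and "attitude" of the camera in the world. Camera axes: x right, y up, looking along -z (the intrinsics and any distortion apply to the point x, -y, -z); pixel columns grow to the right and rows downward; lengths in m; the calibration is good to about 2 mm. The wrist camera is an equidistant fisheye: a pixel r from the principal point sees the ray r / f radians off the axis. A picture is of the moment at which its call begins.
A pose or a line that the arm cannot do raises robot.Unreachable and nothing moves.
- ticket.finish_job(): hands the job in; it is judged then, once.
The state is a dict: "time_s": time; "joint_pos": joint angles; "joint_velocities": joint speeds; "effort": joint torques, N m; "position": TCP position; "tool_rot": TCP orientation; "force": force on the tool from outside, world axes, zero at the start; "wrist_torque": the same for the moment, N m; "grip_width": finger opening in m; "grasp_force": force on a finger pad.
Only numpy, scipy, OpenCV 4.12 (cv2) and the standard library are available. Lean on these libraries where they do the work, as an engineer would, in place of code of your own. Each camera call takes 0.05 s, during which the arm holds its last target. There are 200 camera calls.

## Task

Get the date stamper ready for service: draw its sprung blue arm up and back until it hooks on the catch, take your hand away without firing it, and set its strike-force lever to the green mark at 60 degrees. Snap a lid fully down on every white tub, and, once the arm is cocked, stand one tub upright in the middle of the stamper's round bed and all the other tubs upright in the steel tray. The arm must still be cocked at the end, and the tin, salt shaker, ramekin and cup must not be knocked over.

Things in the scene. Friction and masses are not known exactly. Their poses are not given: they have to be found in the camera images.
- stamper: spring date stamper, a fixed aluminium machine: base plate 270 x 120 x 12 mm (origin: centre of its underside; x points from its front, the bed, to its rear, the catch; y to its left; z up), with a 120 x 90 mm wing to the right (-y) that carries the lever
- bed (a point): centre of the top face of the stamper's bed, a black disc of 68 mm diameter with a 58 mm white spot, 18 mm above the worktop, where the tub to be stamped stands; its axes are those of the stamper
- strike_arm (a joint): angle (rad) of the blue strike arm: 0 = struck, level over the bed, blocking it; grows as its handle is drawn up and back, through upright (1.57), to the rear. A spring pulls it back (3 N at the handle, rising to 6 N). From 1.45 on its pin lifts the catch; just past 1.85 the hook falls behind it; stop at 2.02. Eased back, it rests hooked at 1.84; let go before, it flies back to 0
- strike_handle (a point): centre of the arm's handle, a black round T-bar of 16 mm diameter and 100 mm length along the stamper's y, across the arm's end, 120 mm from the hinge axis; the arm is 14 mm thick, its 30 mm wide stamp head hangs 85 mm from the hinge. The bar can be pinched across its thickness on either side of the arm (for instance 32 mm from its centre) and turns in such a grip
- strike_hinge (a point): the strike arm's hinge axis (along the stamper's y), 40 mm rearward of the stamper's origin, 85 mm above the worktop
- trigger (a joint): angle (rad) of the steel catch with the red trigger paddle: 0 = down, where its hook holds the drawn arm; about 1.5 N down on the paddle (or a lift of its front) raises the hook and fires the arm
- trigger_paddle (a point): top of the red trigger paddle, 30 x 34 mm, at the rear of the catch, about 0.125 m above the worktop: hair-trigger, not to be touched
- force_lever (a joint): angle (rad) of the strike-force lever: 0 = leaning 45 degrees to the front (to -x of the stamper), 0.785 = upright, 1.571 = leaning 45 degrees to the rear. It stays where it is left (1.7 N at the knob). The dial plate beside it has a black tick every 15 degrees and a wide green mark at 60 degrees (1.047 rad)
- lever_knob (a point): centre of the lever's orange ball knob, 22 mm diameter, 70 mm from the lever's hinge
- lever_hinge (a point): the lever's hinge axis (along the stamper's y), 35 mm above the worktop
- tray: shallow steel tray fixed to the worktop, 210 (x) x 120 (y) x 20 mm, walls and floor 4 mm (inside floor 4 mm above the worktop, 202 x 112 mm clear); origin: centre of its underside
- prep_mat: flat blue mat, 240 x 290 x 2 mm, fixed, on which tubs and lids lie at the start; origin: centre of its underside
- tub_a: white round portion tub, sealed with foil, may be absent; 50 mm high, 51 mm diameter at most below its rim, rim bead 56 mm diameter in the top 6 mm, 0.08 to 0.15 kg; origin: centre of its underside, z up
- tub_b: white round portion tub, sealed with foil, may be absent; 50 mm high, 51 mm diameter at most below its rim, rim bead 56 mm diameter in the top 6 mm, 0.08 to 0.15 kg; origin: centre of its underside, z up
- tub_c: white round portion tub, sealed with foil, may be absent; 50 mm high, 51 mm diameter at most below its rim, rim bead 56 mm diameter in the top 6 mm, 0.08 to 0.15 kg; origin: centre of its underside, z up
- lid_a: orange round press-on lid, 64 mm diameter, 15.5 mm high, hollow side down, fits any tub; origin: centre of its skirt's lower edge. Laid on a tub it stands about 8 mm proud; pressed down squarely with 10 to 20 N (in the grip, or on its middle) it snaps home, its edge 38 mm and top 53.5 mm above the tub's underside; the tub can then be lifted by it. Spare lids stay unused
- lid_b: orange round press-on lid, 64 mm diameter, 15.5 mm high, hollow side down, fits any tub; origin: centre of its skirt's lower edge. Laid on a tub it stands about 8 mm proud; pressed down squarely with 10 to 20 N (in the grip, or on its middle) it snaps home, its edge 38 mm and top 53.5 mm above the tub's underside; the tub can then be lifted by it. Spare lids stay unused
- lid_c: orange round press-on lid, 64 mm diameter, 15.5 mm high, hollow side down, fits any tub; origin: centre of its skirt's lower edge. Laid on a tub it stands about 8 mm proud; pressed down squarely with 10 to 20 N (in the grip, or on its middle) it snaps home, its edge 38 mm and top 53.5 mm above the tub's underside; the tub can then be lifted by it. Spare lids stay unused
- tin: bystander: food tin, 58 mm diameter, 72 mm high; origin: centre of its underside
- salt: bystander: salt shaker, 44 mm diameter, 90 mm high; origin: centre of its underside
- ramekin: bystander: white ramekin, 69 mm diameter, 38 mm high; origin: centre of its underside
- cup: bystander: espresso cup, 62 x 88 x 50 mm; origin: on its underside
Things that resemble listed ones, but are neither listed nor needed, are in the scene too. Leave any black or yellow look-alike of the lid_b alone.

How it is judged:
On the way, in this order (a step that is already met when the one before it is completed fails the run):
1. the arm is hooked on its catch and the hand is off it (value of joint strike_arm between 1.75 and 1.95 rad and contact force between the fingers and anything else below 0.1 N), for 0.5 s.
2. a tub stands on the stamper's bed with the arm still cocked (value of joint strike_arm between 1.75 and 1.95 rad and ((horizontal distance between tub_a and bed below 0.015 m and z of tub_a in the frame of bed between -0.006 and 0.006 m and angle between tub_a's own z axis and vertical below 0.1 rad) or (horizontal distance between tub_b and bed below 0.015 m and z of tub_b in the frame of bed between -0.006 and 0.006 m and angle between tub_b's own z axis and vertical below 0.1 rad) or (horizontal distance between tub_c and bed below 0.015 m and z of tub_c in the frame of bed between -0.006 and 0.006 m and angle between tub_c's own z axis and vertical below 0.1 rad))), for 0.3 s.
At the end, for the whole second after the job is handed in: Arm on its catch (1.75 to 1.95 rad); lever within 4.5 degrees of 60; a lid home on every tub present (within 1.5 mm of its home height, level); one tub upright on the bed within 15 mm of its centre, every other tub upright on the tray floor; all at rest (all of step 2 and value of joint force_lever between 0.967 and 1.127 rad and ((horizontal distance between tub_a and bed below 0.015 m and z of tub_a in the frame of bed between -0.006 and 0.006 m and angle between tub_a's own z axis and vertical below 0.1 rad) or (x of tub_a in the frame of tray between -0.095 and 0.095 m and y of tub_a in the frame of tray between -0.05 and 0.05 m and height (world z) of tub_a below 0.01 m and angle between tub_a's own z axis and vertical below 0.1 rad)) and ((horizontal distance between tub_b and bed below 0.015 m and z of tub_b in the frame of bed between -0.006 and 0.006 m and angle between tub_b's own z axis and vertical below 0.1 rad) or (x of tub_b in the frame of tray between -0.095 and 0.095 m and y of tub_b in the frame of tray between -0.05 and 0.05 m and height (world z) of tub_b below 0.01 m and angle between tub_b's own z axis and vertical below 0.1 rad)) and ((horizontal distance between tub_c and bed below 0.015 m and z of tub_c in the frame of bed between -0.006 and 0.006 m and angle between tub_c's own z axis and vertical below 0.1 rad) or (x of tub_c in the frame of tray between -0.095 and 0.095 m and y of tub_c in the frame of tray between -0.05 and 0.05 m and height (world z) of tub_c below 0.01 m and angle between tub_c's own z axis and vertical below 0.1 rad)) and ((z of lid_a in the frame of tub_a between 0.036 and 0.0395 m and horizontal distance between lid_a and tub_a below 0.006 m and angle between the z axis of lid_a and the z axis of tub_a, either way round below 0.06 rad) or (z of lid_b in the frame of tub_a between 0.036 and 0.0395 m and horizontal distance between lid_b and tub_a below 0.006 m and angle between the z axis of lid_b and the z axis of tub_a, either way round below 0.06 rad) or (z of lid_c in the frame of tub_a between 0.036 and 0.0395 m and horizontal distance between lid_c and tub_a below 0.006 m and angle between the z axis of lid_c and the z axis of tub_a, either way round below 0.06 rad)) and ((z of lid_a in the frame of tub_b between 0.036 and 0.0395 m and horizontal distance between lid_a and tub_b below 0.006 m and angle between the z axis of lid_a and the z axis of tub_b, either way round below 0.06 rad) or (z of lid_b in the frame of tub_b between 0.036 and 0.0395 m and horizontal distance between lid_b and tub_b below 0.006 m and angle between the z axis of lid_b and the z axis of tub_b, either way round below 0.06 rad) or (z of lid_c in the frame of tub_b between 0.036 and 0.0395 m and horizontal distance between lid_c and tub_b below 0.006 m and angle between the z axis of lid_c and the z axis of tub_b, either way round below 0.06 rad)) and ((z of lid_a in the frame of tub_c between 0.036 and 0.0395 m and horizontal distance between lid_a and tub_c below 0.006 m and angle between the z axis of lid_a and the z axis of tub_c, either way round below 0.06 rad) or (z of lid_b in the frame of tub_c between 0.036 and 0.0395 m and horizontal distance between lid_b and tub_c below 0.006 m and angle between the z axis of lid_b and the z axis of tub_c, either way round below 0.06 rad) or (z of lid_c in the frame of tub_c between 0.036 and 0.0395 m and horizontal distance between lid_c and tub_c below 0.006 m and angle between the z axis of lid_c and the z axis of tub_c, either way round below 0.06 rad)) and linear speed of each of tub_a, tub_b, tub_c below 0.02 m/s); the robot touches nothing.
It fails at once if the tin, salt shaker, ramekin or cup is knocked over (angle between any of tin, salt, ramekin, cup's own z axis and vertical above 0.7 rad).
Of tub_a, tub_b, tub_c only 2 to 3 are there at a start; the rules pass over those that are not, and their reading is None.
At some moment in a run one of tub_a, tub_b, tub_c, lid_a, lid_b, lid_c may be knocked a few centimetres aside while the robot is not near it.
Once in a run the grip may slacken for a moment while it holds something.
It also fails if it takes over 210 s, if anything falls off the work surface, if the arm or the gripper's body presses on something with over 40 N, if the wrist force passes 120 N, or if a joint passes its speed limit or range.

## Working session

There is one attempt and no reset: what is moved stays moved. The work goes in short steps, each a Python script; the robot and the scene stay as the last script left them, time stands still between calls to the robot, and variables do not carry over. Pictures are saved under pics/ and viewed, at most 14 in all, crops included, and the job is handed in when it is done.

```bash
mkdir -p pics
cat > h.py <<'E'
import numpy as np, cv2
from scipy.spatial.transform import Rotation as R
from cell import robot, claw, snapshot, ticket
def pts(s):
    """world points for each pixel from depth (pinhole)"""
    h,w=s["depth"].shape; u,v=np.meshgrid(np.arange(w),np.arange(h)); d=s["depth"]
    c=np.stack([(u-s["cx"])/s["fx"]*d,-(v-s["cy"])/s["fy"]*d,-d],-1)
    return c@rot(s).T+np.array(s["eye"])
def rot(s):
    a=np.array(s["attitude"]); return R.from_quat(a).as_matrix() if a.size==4 else a.reshape(3,3)
E
python3 - <<'E'
from h import *
for n in ["scene","side","wrist"]:
    s=snapshot(n); cv2.imwrite(f"pics/{n}0.png",s["pixels"]); np.savez(f"{n}0.npz",**s)
    print(n,{k:s[k] for k in s if k not in("pixels","depth")},[k for k in s])
print(robot.state())
E
```

```text
scene {'fx': 443.1990235777814, 'fy': 443.1990235777814, 'cx': 323.60105685877033, 'cy': 238.94460937785678, 'eye': array([-0.20137326, -0.67652047,  0.81223182]), 'attitude': array([ 0.4175673 , -0.17971646, -0.36590349,  0.81206784])} ['pixels', 'depth', 'fx', 'fy', 'cx', 'cy', 'eye', 'attitude']
side {'fx': 611.0507010475732, 'fy': 611.0507010475732, 'cx': 322.4597609999564, 'cy': 247.1831063248405, 'eye': array([-0.04812712,  1.07690168,  1.00352619]), 'attitude': array([-0.10750709,  0.44030447,  0.86201288, -0.22695375])} ['pixels', 'depth', 'fx', 'fy', 'cx', 'cy', 'eye', 'attitude']
wrist {'fx': 371.64829954431775, 'fy': 371.64829954431775, 'cx': 321.7606954180671, 'cy': 235.63145986052288, 'eye': array([0.52431676, 0.07385316, 0.37274905]), 'attitude': array([-1.46613920e-01, -1.85076283e-04, -7.19153231e-04,  9.89193514e-01])} ['pixels', 'depth', 'fx', 'fy', 'cx', 'cy', 'eye', 'attitude']
{'time_s': 0.15, 'joint_pos': array([-1.55319652e-01,  2.63451942e-01, -4.87552040e-02,  1.25940944e+00,
       -1.42462470e-05,  1.41551363e+00]), 'joint_velocities': array([-0.00076142, -0.00070378,  0.00157524,  0.00094904, -0.00157642,
        0.00170987]), 'effort': array([ 2.40502384e-03, -6.37823009e+01,  3.84648621e+01,  1.05481912e-02,
       -5.52052688e-05,  6.25772100e-05]), 'position': array([5.24817079e-01, 9.23001334e-06, 2.47928591e-01]), 'tool_rot': array([ 7.07119784e-01,  7.07093659e-01, -2.47414636e-04, -3.27177538e-04]), 'force': array([-0.27221837,  0.40924065, -0.46875316]), 'wrist_torque': array([-0.01494112, -0.0172103 , -0.00322771]), 'grasp_force': 0.0, 'grip_width': 0.08546454198033675}
```

View pics/scene0.png

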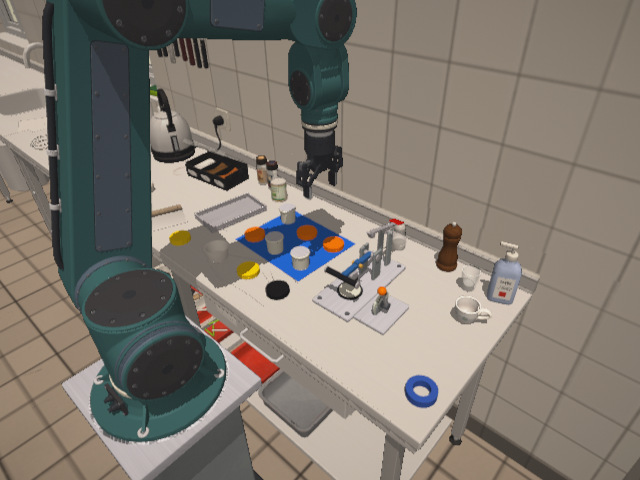

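View pics/side0.png

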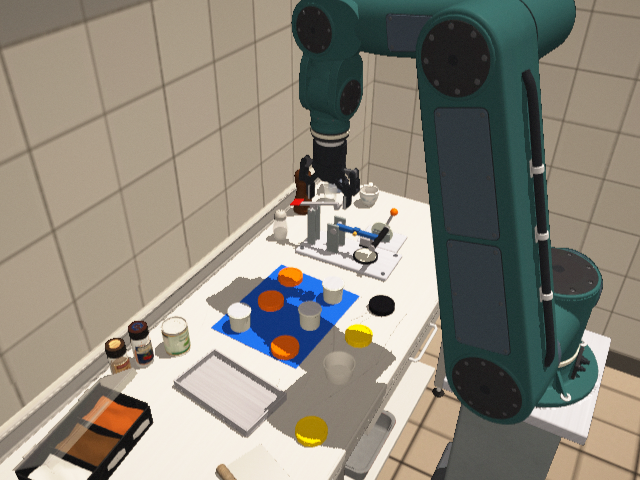

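View pics/wrist0.png

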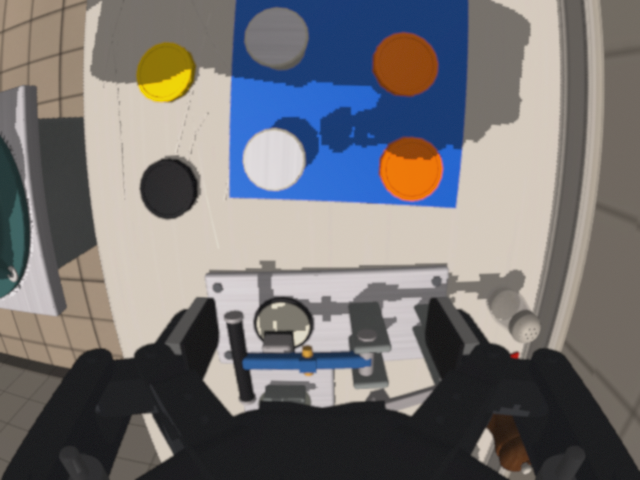

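The pictures show three white tubs and three orange lids on the blue mat: tubs at wrist (275,158) and (276,38), third at side (240,318). The stamper is at wrist (330,330), bed to the left, so its x is roughly world +x. The tray is at side (230,390). The ramekin, at scene (217,250), lies off the mat.

```bash
cat >> h.py <<'E'
def wray(s,u,v):
    """unit-ish ray directions (world) of pixels of a wrist fisheye picture"""
    x=(np.asarray(u,float)-s["cx"])/s["fx"]; y=(np.asarray(v,float)-s["cy"])/s["fy"]; r=np.hypot(x,y)+1e-12
    c=np.stack([np.sin(r)*x/r,-np.sin(r)*y/r,-np.cos(r)],-1)
    return c@rot(s).T
def wpts(s):
    h,w=s["depth"].shape; u,v=np.meshgrid(np.arange(w),np.arange(h))
    x=(u-s["cx"])/s["fx"]; y=(v-s["cy"])/s["fy"]; r=np.hypot(x,y)
    d=wray(s,u,v); ax=-rot(s)[:,2]; k=s["depth"]/np.maximum(d@ax,1e-3)
    return d*k[...,None]+np.array(s["eye"])
def P(s,n): return wpts(s) if n=="wrist" else pts(s)
def hsv(s): return cv2.cvtColor(s["pixels"],cv2.COLOR_BGR2HSV)
def comps(m,amin=30):
    n,l,st,c=cv2.connectedComponentsWithStats(m.astype(np.uint8))
    return [l==i for i in range(1,n) if st[i,4]>=amin]
def orange(H): return (H[...,0]>=5)&(H[...,0]<=16)&(H[...,1]>180)&(H[...,2]>90)
E
python3 - <<'E'
from h import *
def circ(p):
    A=np.c_[2*p[:,:2],np.ones(len(p))]; c=np.linalg.lstsq(A,(p[:,:2]**2).sum(1),rcond=None)[0]; return c[:2],np.sqrt(c[2]+c[:2]@c[:2])
np.set_printoptions(precision=4,suppress=True)
for n in ["scene","side","wrist"]:
    s=dict(np.load(n+"0.npz")); p=P(s,n); H=hsv(s); z=p[...,2]
    ok=(s["depth"]>0)&(p[...,0]>.2)&(p[...,0]<.85)&(abs(p[...,1])<.75)
    def rep(name,m,amin=25):
        for c in comps(m&ok,amin):
            q=p[c]; v,u=np.nonzero(c); lo,hi=np.percentile(q,2,0),np.percentile(q,98,0)
            print(n,name,c.sum(),"px",u.mean().round(),v.mean().round(),"mid",(lo+hi)/2,"ext",hi-lo,"z",np.median(q[:,2]))
    rep("orange",orange(H)); 
    rep("white",(H[...,1]<70)&(z>.025)&(z<.062),60)
    rep("blue",(H[...,0]>100)&(H[...,0]<118)&(H[...,1]>130)&(z>.04))
    rep("mat",(H[...,0]>100)&(H[...,0]<118)&(H[...,1]>130)&(z<.015),300)
    rep("black",(H[...,2]<60)&(z>.02)&(z<.14)&(p[...,1]<-.1)&(p[...,1]>-.4))
    rep("low plate",(z>.008)&(z<.016)&(H[...,1]<60),200)
    rep("tray walls",(z>.014)&(z<.026)&(p[...,1]>.1)&(H[...,1]<80),80)
    rep("high",(z>.065)&(z<.14),40)
E
```

```text
scene orange 41 px 229.0 173.0 mid [0.6707 0.5914 0.0451] ext [0.1029 0.0744 0.0359] z 0.032850020657606116
scene orange 224 px 254.0 234.0 mid [0.4891 0.2492 0.0135] ext [0.0556 0.0537 0.0163] z 0.017331252217256954
scene orange 225 px 307.0 232.0 mid [0.6033 0.1323 0.014 ] ext [0.0545 0.0565 0.0155] z 0.017791865713187915
scene orange 249 px 333.0 244.0 mid [0.6113 0.028  0.0142] ext [0.0569 0.0544 0.0155] z 0.017909409287643174
scene orange 53 px 382.0 291.0 mid [ 0.4538 -0.2581  0.1059] ext [0.0133 0.015  0.0168] z 0.10797470925926245
scene white 259 px 245.0 153.0 mid [0.8133 0.6767 0.0434] ext [0.0262 0.1414 0.0352] z 0.04576515666455061
scene white 810 px 221.0 170.0 mid [0.6618 0.6488 0.043 ] ext [0.1332 0.1912 0.0337] z 0.040701012992588215
scene white 227 px 286.0 171.0 mid [0.789  0.4355 0.0436] ext [0.0752 0.1042 0.035 ] z 0.04672653083152145
scene white 1659 px 379.0 211.0 mid [0.8131 0.0356 0.0437] ext [0.0252 0.5041 0.0346] z 0.0468652219047071
scene white 124 px 279.0 190.0 mid [0.6998 0.3591 0.0434] ext [0.0425 0.0441 0.0341] z 0.04430761860296906
scene white 218 px 
[... 10952 characters left out ...]
t [0.0028 0.1354 0.0114] z 0.019853780408547295
wrist high 14165 px 615.0 213.0 mid [0.8198 0.0255 0.1015] ext [0.0032 0.3889 0.0706] z 0.0956861582340865
wrist high 824 px 524.0 326.0 mid [ 0.7332 -0.1137  0.0776] ext [0.0268 0.0273 0.0229] z 0.08270330957417288
wrist high 6026 px 308.0 357.0 mid [ 0.512  -0.1345  0.0846] ext [0.1435 0.0928 0.0336] z 0.09046131487225889
wrist high 51 px 515.0 354.0 mid [ 0.6996 -0.116   0.1215] ext [0.0102 0.006  0.0054] z 0.12249461638065229
wrist high 268 px 431.0 369.0 mid [ 0.6248 -0.1372  0.1027] ext [0.0168 0.0199 0.0718] z 0.09344492782625682
wrist high 1636 px 509.0 446.0 mid [ 0.7749 -0.32    0.1026] ext [0.0897 0.1462 0.0717] z 0.10717586725740366
```

Run:
```python
from h import *
np.set_printoptions(precision=4,suppress=True)
def rect(q,name):
    r=cv2.minAreaRect(q[:,:2].astype(np.float32)*1000); print(name,"c",np.array(r[0])/1000,"size",r[1],"ang",r[2])
for n in ["scene","side","wrist"]:
    s=dict(np.load(n+"0.npz")); p=P(s,n); H=hsv(s); z=p[...,2]
    big=lambda m:p[max(comps(m,50),key=lambda c:c.sum())]
    if n=="wrist":
        rect(big((z>.008)&(z<.014)&(H[...,1]<60)&(p[...,1]<-.06)&(p[...,1]>-.22)&(p[...,0]<.7)),"plate")
    if n!="wrist":
        rect(big((z>.013)&(z<.026)&(p[...,1]>.32)&(p[...,1]<.5)&(p[...,0]<.65)&(p[...,0]>.4)&(H[...,1]<80)),n+" tray")
    q=big((H[...,2]<60)&(z>.07)&(z<.11)&(p[...,1]<-.08)&(p[...,1]>-.2)&(p[...,0]<.47)&(p[...,0]>.42))
    rect(q,n+" handle")
    m=(H[...,0]>100)&(H[...,0]<118)&(H[...,1]>130)&(z>.07)&(p[...,0]<.6)
    q=big(m); v=np.linalg.svd(q-q.mean(0))[2][0]; print(n,"arm",q.mean(0),v)
    m=(z>.012)&(z<.022)&(H[...,1]<50)&(H[...,2]>150)&(p[...,0]<.53)&(p[...,0]>.43)&(p[...,1]<-.09)&(p[...,1]>-.18)
    q=p[m&(z>.0165)]; print(n,"spot",len(q),(np.percentile(q,2,0)+np.percentile(q,98,0))/2 if len(q) else 0)
    g=(H[...,0]>40)&(H[...,0]<85)&(H[...,1]>90)&(p[...,1]<-.2)&(p[...,1]>-.29)&(p[...,0]<.55)&(p[...,0]>.4)
    if g.sum(): print(n,"green",g.sum(),np.argwhere(g).mean(0),np.median(p[g],0))
    r=(H[...,0]<5)&(H[...,1]>150)&(p[...,1]<-.05)&(p[...,1]>-.2)&(z>.1)&(p[...,0]>.6)
    if r.sum(): print(n,"red",r.sum(),np.median(p[r],0))
a=cv2.imread("pics/scene0.png")[225:335,300:420]; b=cv2.imread("pics/side0.png")[160:280,270:430]
c=np.vstack([cv2.resize(a,(600,550),interpolation=2)]); cv2.imwrite("pics/c1.png",c)
```

```text
scene tray c [0.5273 0.4161] size (129.46356201171875, 212.85751342773438) ang 81.36785888671875
scene handle c [ 0.4454 -0.1406] size (12.687535285949707, 92.10708618164062) ang 0.8737568855285645
scene arm [ 0.5032 -0.1451  0.0964] [-0.6758 -0.4418  0.5901]
scene spot 83 [ 0.4745 -0.1337  0.0192]
scene red 45 [ 0.6861 -0.1347  0.1291]
side tray c [0.5241 0.4182] size (124.16374206542969, 214.01773071289062) ang 82.13642120361328
side handle c [ 0.4462 -0.1407] size (22.208438873291016, 90.5514144897461) ang 3.3196239471435547
side arm [ 0.4997 -0.1214  0.0986] [-0.3552  0.7458  0.5635]
side spot 70 [ 0.4774 -0.1311  0.0192]
side red 62 [ 0.6858 -0.1292  0.1255]
plate c [ 0.531  -0.1351] size (269.23138427734375, 120.02909851074219) ang 1.783303141593933
wrist handle c [ 0.4467 -0.1393] size (14.19546127319336, 92.67810821533203) ang 1.156387448310852
wrist arm [ 0.5067 -0.133   0.0912] [-0.9982 -0.0478 -0.0369]
wrist spot 333 [ 0.4805 -0.1346  0.0181]
wrist red 29 [ 0.6987 -0.115   0.1229]
```

View pics/c1.png

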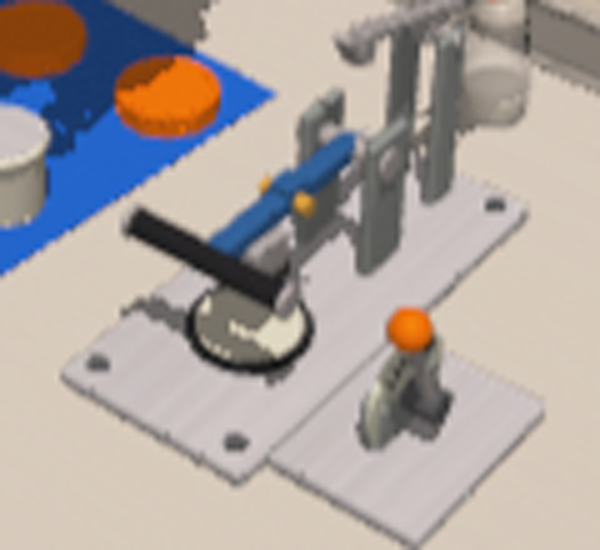

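The crop shows the lever leaning slightly to the front, with knob at (410,330) and its dial plate on the left (+y) side. The bar's +y half is free, so I'll pinch it there.

```bash
cat >> h.py <<'E'
np.set_printoptions(precision=4,suppress=True)
YAW=np.radians(1.7); SO=np.array([0.5295,-0.136,0])
def S(x,y,z): c,s=np.cos(YAW),np.sin(YAW); return SO+np.array([c*x-s*y,s*x+c*y,z])
def Q(yaw=0): return (R.from_euler("z",yaw)*R.from_quat([.70710678,.70710678,0,0])).as_quat()
def bar(th,off=0.034,r=0.12): return S(0.04-r*np.cos(th),off,0.085+r*np.sin(th)-0.002)
def st(*k):
    s=robot.state(); print(*[f"{a}={np.round(s[a],4)}" for a in ("time_s",)+k])
    return s
E
python3 - <<'E'
from h import *
b=bar(0); q=Q(YAW); claw.command_gripper(0.045)
robot.move_to(b+[0,0,.09],q)
s=snapshot("wrist"); cv2.imwrite("pics/w1.png",s["pixels"]); np.savez("w1.npz",**s)
print(robot.move_straight(b,max_speed=.08,max_force=8)); st("position","force")
claw.command_gripper(0.0); st("position","force","grip_width","grasp_force","wrist_torque")
E
```

```text
False
time_s=2.6 position=[ 0.4488 -0.1045  0.0834] force=[ 0.0881 -0.2865 -0.0729]
time_s=2.9833 position=[ 0.4454 -0.1043  0.0828] force=[-19.1868  -3.5397  14.3939] grip_width=0.0142 grasp_force=58.2877 wrist_torque=[-0.7965  3.7625  0.1118]
```

View pics/w1.png

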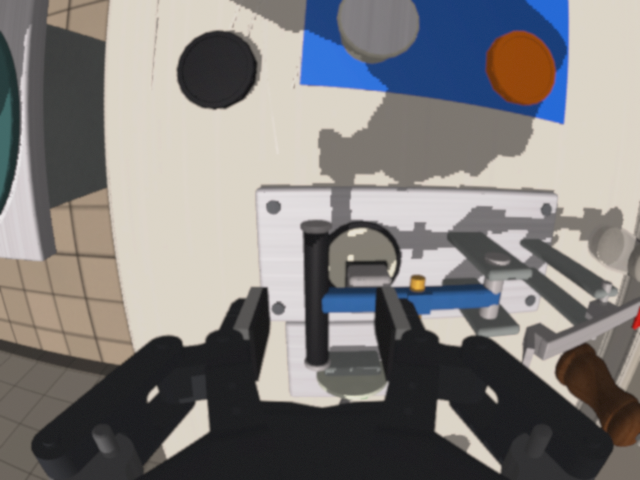

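The picture shows the bar centred at about x=315 between the jaws, with the arm to the rear and the stamp head at (368,275). The grip pushed the tool 3.4 mm to -x, so I'll move the hinge estimate to x 0.5664 and follow the arc from there.

```bash
sed -i 's/SO=np.array(\[0.5295,-0.136,0\])/SO=np.array([0.5264,-0.136,0])/' h.py
python3 - <<'E'
from h import *
robot.move_straight(bar(0),max_speed=.05); st("position","force","grip_width")
for i,th in enumerate(np.linspace(0,1.94,15)[1:]):
    robot.move_straight(bar(th),max_speed=.08)
    s=st("position","force"); 
    d=s["position"]-S(.04,0,.083); print(round(th,3),"meas",np.arctan2(d[2],-(d[:2]@[np.cos(YAW),np.sin(YAW)])).round(3))
    if np.linalg.norm(s["force"])>45: print("STOP"); break
E
```

```text
time_s=3.2333 position=[ 0.4452 -0.1045  0.0833] force=[-2.6951 -1.4529  5.7968] grip_width=0.0138
time_s=3.5917 position=[ 0.4462 -0.1045  0.0998] force=[-4.9395 -3.0953 -0.4768]
0.139 meas 0.14
time_s=3.95 position=[ 0.449  -0.1043  0.1156] force=[-5.9869 -5.3131 -4.6054]
0.277 meas 0.273
time_s=4.3083 position=[ 0.4538 -0.1041  0.1311] force=[-12.3868  -6.1518   0.8906]
0.416 meas 0.407
time_s=4.6667 position=[ 0.4604 -0.1038  0.1456] force=[-19.5077  -6.9244   5.4478]
0.554 meas 0.538
time_s=5.025 position=[ 0.4687 -0.1035  0.1593] force=[-31.9462  -6.7815  17.2364]
0.693 meas 0.668
time_s=5.3833 position=[ 0.4787 -0.1031  0.1717] force=[-44.7738  -6.2556  32.1188]
0.831 meas 0.797
STOP
```

Run:
```python
import numpy as np
p=np.array([(.4452,.0833),(.4462,.0998),(.449,.1156),(.4538,.1311),(.4604,.1456),(.4687,.1593),(.4787,.1717)])
A=np.c_[2*p,np.ones(7)]; c=np.linalg.lstsq(A,(p**2).sum(1),rcond=None)[0]; print(c[:2],np.sqrt(c[2]+c[:2]@c[:2]))
# fixed r=.12
from scipy.optimize import least_squares
f=least_squares(lambda h:np.hypot(*(p-h).T)-.12,[.566,.083]); print(f.x,f.fun)
```

```text
[0.57545929 0.08462839] 0.13021552042499662
[0.56558873 0.08836235] [ 4.95120696e-04 -6.46462835e-05 -2.71883470e-04 -3.20314220e-04
 -2.46846570e-04  8.15406215e-05  3.94416250e-04]
```

```bash
cat >> h.py <<'E'
HC=np.array([0.568,0.0865])
def arcstep(step,cmd,k=8000.):
    """one step along the arc (m) from command cmd, nulling the radial force; returns new command, state"""
    s=robot.state(); p=s["position"]; d=np.array([p[0]-HC[0],p[2]-HC[1]]); u=d/np.linalg.norm(d); t=np.array([u[1],-u[0]])
    F=np.array([s["force"][0],s["force"][2]]); fr=F@u
    dd=t*step+u*np.clip(fr/k,-.004,.004)
    y=np.clip(s["force"][1]/12000,-.001,.001)
    c=cmd+np.array([dd[0],y,dd[1]]); robot.move_straight(c,max_speed=.08)
    s=robot.state(); p=s["position"]; F=np.array([s["force"][0],s["force"][2]])
    print("t",round(s["time_s"],2),p,"rad",(F@u).round(1),"tan",(F@t).round(1),"fy",s["force"][1].round(1),"ang",np.arctan2(p[2]-HC[1],HC[0]-p[0]).round(3))
    return c,s,F@t,F@u
E
python3 - <<'E'
from h import *
c=bar(.831)
c,*_=arcstep(0,c); c,*_=arcstep(0,c)
for i in range(10):
    c,s,ft,fr=arcstep(.012,c)
    if abs(ft)>12 or abs(fr)>35: break
np.save("cmd.npy",c)
E
```

```text
t 5.63 [ 0.4802 -0.1035  0.1745] rad 16.6 tan -2.1 fy -1.1 ang 0.787
t 5.88 [ 0.4809 -0.1037  0.1758] rad -10.0 tan -2.7 fy 0.8 ang 0.798
t 6.18 [ 0.4888 -0.1032  0.1833] rad 4.4 tan -3.4 fy 2.8 ang 0.885
t 6.48 [ 0.498  -0.1031  0.1908] rad -3.8 tan -7.6 fy 3.0 ang 0.98
t 6.78 [ 0.5083 -0.1028  0.1979] rad 6.3 tan -3.9 fy 5.8 ang 1.079
t 7.08 [ 0.5184 -0.1022  0.2033] rad -3.6 tan -8.2 fy 4.1 ang 1.169
t 7.38 [ 0.5299 -0.1019  0.2083] rad 4.3 tan -6.1 fy 5.3 ang 1.268
t 7.68 [ 0.5416 -0.1016  0.2123] rad 0.3 tan -5.6 fy 5.2 ang 1.364
t 7.98 [ 0.5527 -0.1013  0.2144] rad 0.7 tan -8.0 fy 2.8 ang 1.452
t 8.28 [ 0.5649 -0.101   0.2159] rad -0.4 tan -8.1 fy 4.0 ang 1.546
t 8.58 [ 0.577  -0.1007  0.2161] rad -0.4 tan -7.3 fy 4.1 ang 1.64
t 8.88 [ 0.5893 -0.1     0.2152] rad -5.0 tan -5.5 fy -2.5 ang 1.735
```

Run:
```python
from h import *
c=np.load("cmd.npy")
for i in range(10):
    c,s,ft,fr=arcstep(.005,c)
    if ft<-14 or abs(fr)>35: break
np.save("cmd.npy",c); st("grip_width")
s=snapshot("side"); cv2.imwrite("pics/s2.png",cv2.resize(s["pixels"][130:290,230:430],(800,640))[:600])
```

```text
t 9.13 [ 0.5945 -0.0999  0.2144] rad 7.3 tan -3.6 fy 16.5 ang 1.775
t 9.38 [ 0.599  -0.0996  0.2135] rad -3.2 tan -5.8 fy 4.1 ang 1.81
t 9.63 [ 0.604  -0.0994  0.2122] rad 3.9 tan -4.5 fy 8.2 ang 1.85
t 9.88 [ 0.6086 -0.0991  0.2109] rad -3.9 tan -4.0 fy 2.7 ang 1.886
t 10.13 [ 0.6135 -0.0989  0.2092] rad 1.3 tan -3.7 fy 2.5 ang 1.926
t 10.38 [ 0.6175 -0.0987  0.2076] rad -4.2 tan -9.6 fy -8.2 ang 1.959
t 10.63 [ 0.6193 -0.0987  0.2066] rad 13.8 tan -41.1 fy 3.5 ang 1.974
time_s=10.6333 grip_width=0.0133
```

View pics/s2.png

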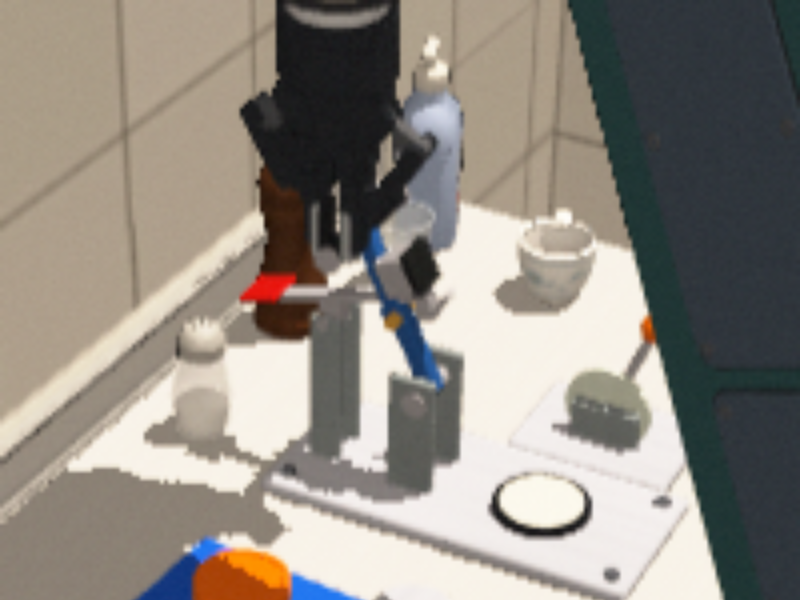

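The side view shows the arm drawn to the rear against its stop, with the bar in the grip at (325,250) and the red paddle untouched at (270,290). Now I'll ease it back onto the hook.

Run:
```python
from h import *
c=np.load("cmd.npy"); c=c-np.array([.004,0,-.0015])
for i in range(6):
    c,s,ft,fr=arcstep(-.004,c)
    if ft>3: break
np.save("cmd.npy",c)
```

```text
t 10.94 [ 0.6141 -0.0985  0.2095] rad -6.4 tan -7.0 fy 3.0 ang 1.93
t 11.19 [ 0.6112 -0.0985  0.2108] rad 2.4 tan -6.0 fy 10.1 ang 1.905
t 11.44 [ 0.6075 -0.0984  0.2125] rad 2.6 tan -5.3 fy 4.3 ang 1.874
t 11.69 [ 0.604  -0.0997  0.2142] rad -1.5 tan -5.3 fy -14.9 ang 1.845
t 11.94 [ 0.6005 -0.0999  0.2153] rad 0.9 tan -2.6 fy -8.4 ang 1.818
t 12.19 [ 0.5968 -0.0998  0.2169] rad 7.0 tan -4.1 fy -3.6 ang 1.788
```

Run:
```python
from h import *
c=np.load("cmd.npy")
for i in range(5):
    c,s,ft,fr=arcstep(-.0025,c)
    if ft>4: break
np.save("cmd.npy",c)
```

```text
t 12.44 [ 0.5954 -0.0999  0.2173] rad -3.7 tan 7.2 fy -2.3 ang 1.777
```

Run:
```python
from h import *
c=np.load("cmd.npy")+[.001,0,0]; robot.move_straight(c,max_speed=.05); st("force")
claw.command_gripper(0.04); robot.pause(.1); s=st("position","force","grasp_force")
robot.move_straight(s["position"]+[0,0,.07],max_speed=.12); robot.pause(.6); st("force")
s=snapshot("side"); cv2.imwrite("pics/s3.png",cv2.resize(s["pixels"][100:280,230:430],(660,600)))
```

```text
time_s=12.6917 force=[ 3.8086 -4.278  -3.2985]
time_s=13.1667 position=[ 0.5952 -0.0992  0.217 ] force=[ 0.1483  0.6223 -1.067 ] grasp_force=0.0
time_s=14.5 force=[-0.3159 -0.1535  0.0215]
```

View pics/s3.png

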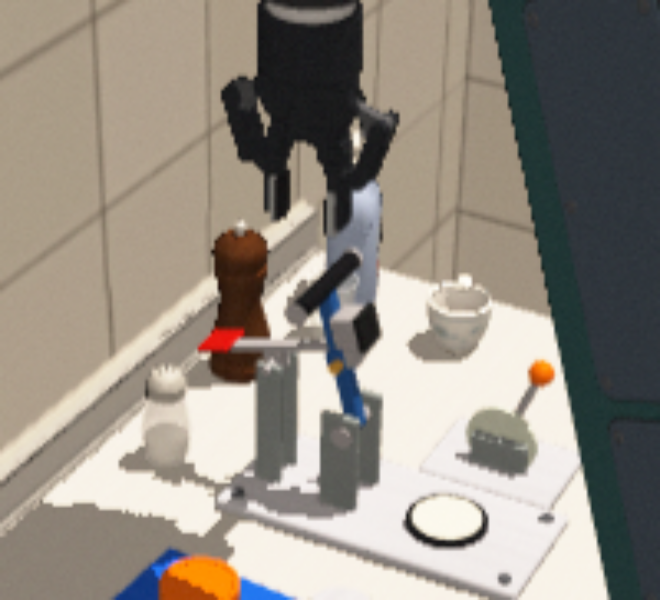

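The arm stays hooked after release (bar at (325,285)). Next the lever, along with a straight-down look at the bed.

Run:
```python
from h import *
robot.move_to([.48,-.23,.27],Q(0))
s=snapshot("wrist"); np.savez("w2.npz",**s); p=wpts(s); H=hsv(s)
g=cv2.cvtColor(s["pixels"],cv2.COLOR_BGR2GRAY)
near=(abs(p[...,0]-.482)<.05)&(abs(p[...,1]+.136)<.05)
m=(H[...,1]<60)&(H[...,2]>100)&near&(p[...,2]>.0155)&(p[...,2]<.024)
c=max(comps(m,50),key=lambda c:c.sum()); ct=max(cv2.findContours(c.astype(np.uint8),0,1)[0],key=cv2.contourArea)
h=cv2.convexHull(ct).reshape(-1,2); d=wray(s,h[:,0],h[:,1]); k=(0.018-s["eye"][2])/d[:,2]; q=s["eye"]+d*k[:,None]
print("bed spot",cv2.minEnclosingCircle(q[:,:2].astype(np.float32)*1000), cv2.fitEllipse(q[:,:2].astype(np.float32)*1000))
robot.move_to([.47,-.27,.26],Q(np.pi))
s=snapshot("wrist"); np.savez("w3.npz",**s); p=wpts(s); H=hsv(s)
o=[c for c in comps(orange(H)&(p[...,2]>.08),30)]
for c in o:
    v,u=np.nonzero(c); (cu,cv_),r=cv2.minEnclosingCircle(np.c_[u,v].astype(np.float32)); d=wray(s,cu,cv_)
    print("knob px",cu,cv_,r,"top med",p[c].max(0),p[c].min(0),"at z=.102:",s["eye"]+d*(.102-s["eye"][2])/d[2])
gm=(H[...,0]>40)&(H[...,0]<88)&(H[...,1]>100)
for c in comps(gm,8): print("green",np.argwhere(c).mean(0)[::-1],np.median(p[c],0),c.sum())
cv2.imwrite("pics/w3.png",s["pixels"])
```

```text
bed spot ((481.0531921386719, -137.5068817138672), 29.94666862487793) ((480.9462585449219, -137.4431610107422), (58.886966705322266, 59.7705078125), 158.09182739257812)
knob px 339.3721008300781 240.51162719726562 12.464189529418945 top med [ 0.4695 -0.2462  0.3849] [ 0.4469 -0.3437  0.1011] at z=.102: [ 0.456  -0.2542  0.102 ]
green [303.7778 240.8333] [ 0.4865 -0.2408  0.0605] 18
```

View pics/w3.png

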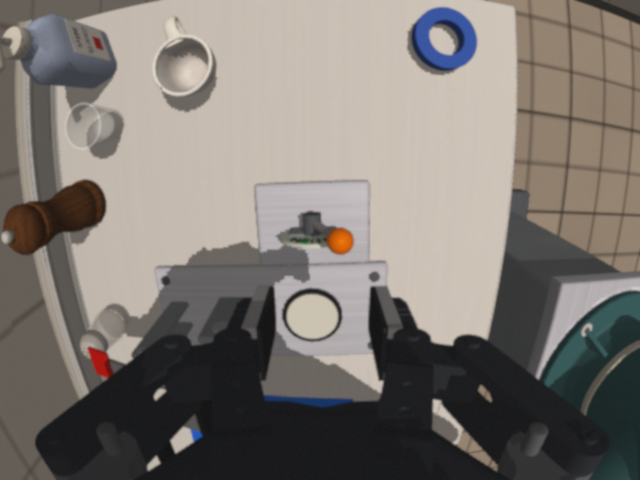

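The bed is clear and its spot measures (0.481,-0.1375). The knob is at px (340,240) and the green mark at (304,241), which puts the lever hinge at about x=0.480. Next I'll pinch the knob and swing it to 60°.

Run:
```python
from h import *
hx=.480; q=Q(np.pi+YAW)
K=lambda a: np.array([hx+.07*np.sin(a-np.pi/4),-.254+.03*.07*np.sin(a-np.pi/4),.035+.07*np.cos(a-np.pi/4)-.002])
a0=np.pi/4-.346; claw.command_gripper(.05)
robot.move_to(K(a0)+[0,0,.06],q); print(robot.move_straight(K(a0),max_speed=.08,max_force=8))
claw.command_gripper(0); st("position","force","grip_width")
for a in np.linspace(a0,1.047,5)[1:]:
    robot.move_straight(K(a),max_speed=.06); st("position","force")
claw.command_gripper(.05); robot.move_straight(K(1.047)+[0,0,.05],max_speed=.1)
robot.move_to([.49,-.27,.26],Q(np.pi))
s=snapshot("wrist"); np.savez("w4.npz",**s); p=wpts(s); H=hsv(s)
for c in comps(orange(H)&(p[...,2]>.08)&(p[...,2]<.13),30):
    v,u=np.nonzero(c); (cu,cv_),r=cv2.minEnclosingCircle(np.c_[u,v].astype(np.float32)); d=wray(s,cu,cv_)
    print("knob",cu,cv_,r,"at z=.1026:",s["eye"]+d*(.1026-s["eye"][2])/d[2])
for c in comps((H[...,0]>40)&(H[...,0]<88)&(H[...,1]>100),8): print("green",np.argwhere(c).mean(0)[::-1],np.median(p[c],0),c.sum())
cv2.imwrite("pics/w4.png",cv2.resize(s["pixels"][170:290,240:400],(800,600),interpolation=2))
```

```text
False
time_s=20.1417 position=[ 0.4564 -0.2549  0.0994] force=[-2.8626  0.0876  6.1075] grip_width=0.0189
time_s=20.4667 position=[ 0.4655 -0.2545  0.1026] force=[-11.2283   1.9419  19.0139]
time_s=20.7917 position=[ 0.4774 -0.2534  0.1037] force=[-0.2742  6.2546 11.142 ]
time_s=21.1167 position=[ 0.4873 -0.2523  0.1022] force=[ 0.0436  9.6341 -0.8299]
time_s=21.4417 position=[ 0.4985 -0.2552  0.1004] force=[  1.9793 -13.6429 -11.9986]
knob 311.8113098144531 243.09434509277344 12.858064651489258 at z=.1026: [ 0.4979 -0.2525  0.1026]
```

View pics/w4.png

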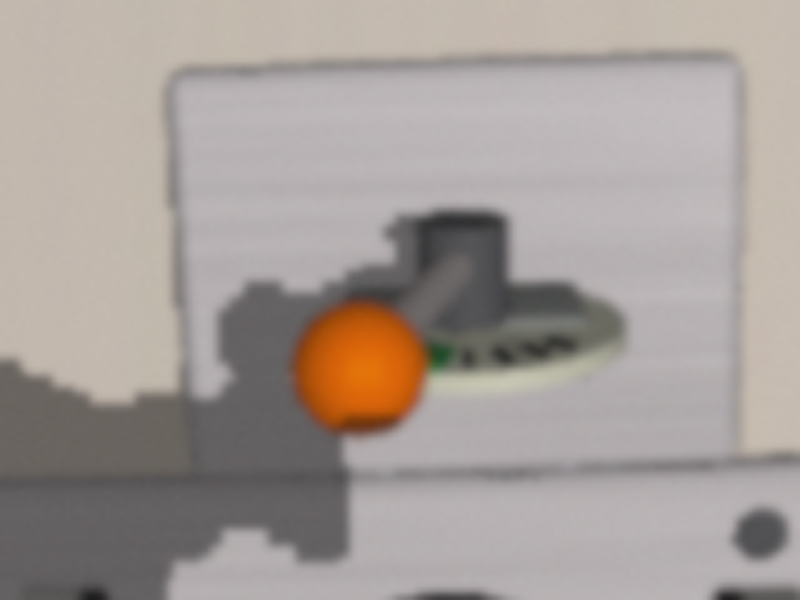

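The knob is now at crop (360,367), just left of the green mark. I'll check the hinge x from the hub at crop (463,270).

Run:
```python
from h import *
s=dict(np.load("w4.npz"));p=wpts(s)
def at(u,v,z): d=wray(s,u,v); return s["eye"]+d*(z-s["eye"][2])/d[2]
print("hub",at(332.6,224,.045),p[224,333],"L",p[224,325],"R",p[224,340]); print("wing corners",at(240+175/5,170+75/5,.012),at(240+738/5,170+60/5,.012),"dial right",p[233,364],p[235,364])
for n in ["scene"]:
    s=snapshot(n); cv2.imwrite("pics/s5.png",cv2.resize(s["pixels"][250:340,325:425],(666,600),interpolation=2)); p=pts(s);H=hsv(s)
    c=max(comps(orange(H)&(p[...,2]>.08)&(p[...,2]<.13)&(p[...,1]<-.2),10),key=lambda c:c.sum()); v,u=np.nonzero(c); print(u.mean(),v.mean(),p[c].mean(0))
```

```text
hub [ 0.4798 -0.2528  0.045 ] [ 0.4795 -0.2531  0.0461] L [ 0.4871 -0.256   0.0566] R [ 0.4725 -0.2514  0.0395]
wing corners [ 0.5377 -0.2853  0.012 ] [ 0.4229 -0.2885  0.012 ] dial right [ 0.4483 -0.2405  0.0334] [ 0.4492 -0.2407  0.0409]
391.66037735849056 280.47169811320754 [ 0.4949 -0.2573  0.1093]
```

View pics/s5.png

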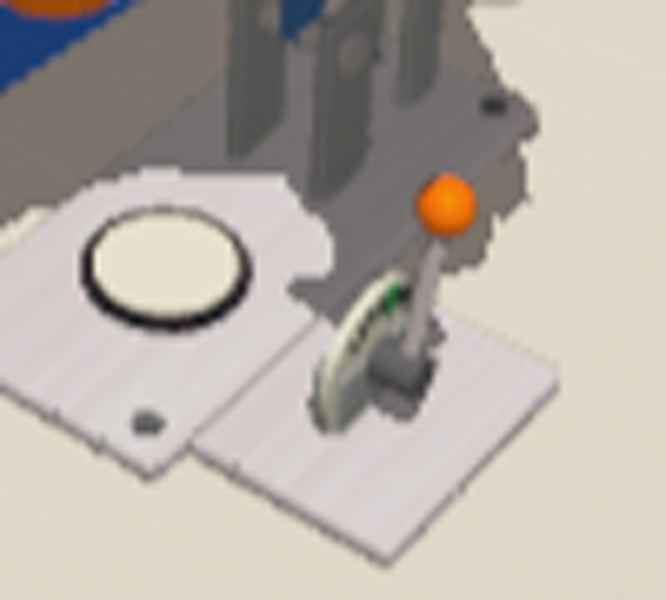

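Hub x is 0.4797 and knob x 0.498, so the lever is at about 1.05 rad. The picture shows it in line with the green mark at (393,297). Now the lids.

```bash
cat >> h.py <<'E'
def disc(s,c,z):
    ct=max(cv2.findContours(c.astype(np.uint8),0,1)[0],key=cv2.contourArea); h=cv2.convexHull(ct).reshape(-1,2)
    d=wray(s,h[:,0],h[:,1]); q=s["eye"]+d*((z-s["eye"][2])/d[:,2])[:,None]
    (x,y),a,_=cv2.fitEllipse(q[:,:2].astype(np.float32)*1000); return np.array([x,y])/1000,np.array(a)
def find(s):
    """tops of lids (orange, on mat) and bare tubs seen in wrist picture"""
    p=wpts(s); H=hsv(s); z=p[...,2]; ok=(p[...,0]>.25)&(p[...,0]<.76)&(p[...,1]>-.08)&(p[...,1]<.55)
    L=[disc(s,c,.0175) for c in comps(orange(H)&(z>.0125)&(z<.025)&ok,200)]
    T=[disc(s,c,.052) for c in comps((H[...,1]<70)&(z>.046)&(z<.06)&ok,200)]
    C=[disc(s,c,.0555) for c in comps(orange(H)&(z>.046)&ok,200)]
    return L,T,C
E
python3 - <<'E'
from h import *
robot.move_to([.54,.10,.36],Q(0))
s=snapshot("wrist"); np.savez("w5.npz",**s)
for n,l in zip("LTC",find(s)):
    for c,a in l: print(n,c,a)
p=wpts(s); z=p[...,2]; m=(z>.013)&(z<.026)&(p[...,1]>.33)&(p[...,1]<.5)&(p[...,0]<.66)&(p[...,0]>.4)
c=max(comps(m,50),key=lambda c:c.sum()); r=cv2.minAreaRect(p[c][:,:2].astype(np.float32)*1000); print("tray",r)
claw.command_gripper(.085)
E
```

```text
L [0.4919 0.2546] [59.6712 60.9053]
L [0.6049 0.1384] [60.356  60.6648]
L [0.6121 0.0356] [60.0839 62.0133]
T [0.6234 0.2406] [54.8396 55.1657]
T [0.4854 0.1547] [54.3442 54.8317]
T [0.4827 0.0463] [54.4878 55.4766]Traceback (most recent call last):
  File "<stdin>", line 7, in <module>
ValueError: max() iterable argument is empty
```

Run:
```python
from h import *
claw.command_gripper(.085); L=[.6121,.0356]; q=Q(0)
robot.move_to([*L,.06],q)
print(robot.move_straight([*L,.004],max_speed=.05,max_force=5)); s=st("position","force")
z=s["position"][2]; robot.move_straight([*L,z+.0095],max_speed=.05)
claw.command_gripper(.04); st("position","force","grip_width","grasp_force")
```

```text
True
time_s=29.0 position=[0.6118 0.0356 0.006 ] force=[-0.9166  0.2878  5.647 ]
time_s=29.7167 position=[0.6121 0.0356 0.0158] force=[-2.5951  0.9024  6.3609] grip_width=0.0608 grasp_force=64.3365
```

```bash
cat >> h.py <<'E'
def snap_on(tub,zg,guess_r=.06):
    """lid in grip (TCP was at zg when it lay on the mat): carry over tub, press home"""
    p=robot.state()["position"]; robot.move_straight([p[0],p[1],.14],max_speed=.2)
    robot.move_to([tub[0],tub[1]-.03,.20],Q(0))
    s=snapshot("wrist"); T=[c for c,a in find(s)[1]]; print("tubs seen",T)
    t=min(T,key=lambda c:np.hypot(*(c-tub))); print("use",t,"gw",robot.state()["grip_width"])
    if np.hypot(*(t-tub))>guess_r: raise SystemExit("tub not there")
    home=.040+zg-.002
    robot.move_to([*t,home+.03],Q(0)); robot.move_straight([*t,home+.012],max_speed=.08); st("force")
    f=robot.move_straight([*t,home-.004],max_speed=.03,max_force=32); st("position","force","grip_width"); print("stopped",f,"home",home)
    return t
E
python3 - <<'E'
from h import *
t=snap_on(np.array([.4827,.0463]),.0158); np.save("t.npy",t)
E
```

```text
tubs seen [array([0.5116, 0.1253]), array([0.482 , 0.0459])]
use [0.482  0.0459] gw 0.06079323307589071
time_s=32.1 force=[-0.4956  0.2297 -1.0585]
time_s=32.5833 position=[0.4826 0.046  0.0524] force=[-1.8054  0.6933  8.616 ] grip_width=0.0607
stopped True home 0.0538
```

Run:
```python
from h import *
p=robot.state()["position"]; robot.move_straight(p+[0,0,.10],max_speed=.12); robot.pause(.2); st("position","force","grip_width")
s=snapshot("scene"); cv2.imwrite("pics/s6.png",cv2.resize(s["pixels"][150:310,200:420],(800,582)))
```

```text
time_s=33.7667 position=[0.4823 0.046  0.1518] force=[ 0.5892 -0.1463 -2.125 ] grip_width=0.0608
```

View pics/s6.png

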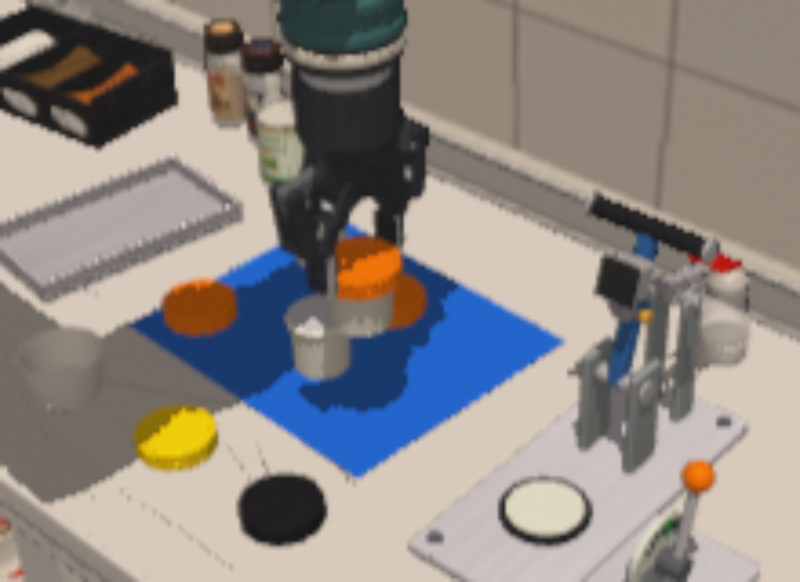

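The lidded tub hangs in the grip at (365,290). The knocked tub stands at (320,335) and the arm is still cocked. Next I'll place it on the bed.

Run:
```python
from h import *
b=[.481,-.1375]; robot.move_to([*b,.15],Q(0)); robot.move_straight([*b,.08],max_speed=.1)
print(robot.move_straight([*b,.065],max_speed=.03,max_force=5)); st("position","force","grip_width")
claw.command_gripper(.08); robot.move_straight([*b,.16],max_speed=.12)
robot.move_to([.48,-.22,.26],Q(0)); s=snapshot("wrist"); p=wpts(s); H=hsv(s)
for c in comps(orange(H)&(p[...,2]>.05)&(p[...,2]<.09)&(p[...,1]>-.2),100): print("lid on bed",disc(s,c,.0715),np.median(p[c],0), np.percentile(p[c],[5,95],0))
robot.move_to([.54,.12,.30],Q(0)); s=snapshot("wrist"); np.savez("w6.npz",**s); st()
for n,l in zip("LTC",find(s)):
    for c,a in l: print(n,c,a)
```

```text
True
time_s=35.8583 position=[ 0.4812 -0.1376  0.0679] force=[ 0.5612 -0.9654  0.8107] grip_width=0.0608
lid on bed (array([ 0.4813, -0.1391]), array([60.7785, 61.447 ])) [ 0.4815 -0.1391  0.07  ] [[ 0.4565 -0.1637  0.0687]
 [ 0.5058 -0.1145  0.0715]]
time_s=39.1
L [0.4918 0.2547] [59.8201 61.1715]
L [0.6045 0.1388] [60.8975 61.5079]
T [0.6231 0.2408] [54.6401 55.3422]
T [0.5122 0.1264] [54.5951 54.991 ]
```

```bash
cat >> h.py <<'E'
def pick_lid(L):
    claw.command_gripper(.081); robot.move_to([*L,.06],Q(0)); robot.move_straight([*L,.0158],max_speed=.07)
    claw.command_gripper(.04); s=st("position","grip_width","grasp_force"); assert s["grip_width"]>.055
def to_tray(t,dst):
    z0=robot.state()["position"][2]; robot.move_straight([*t,z0+.10],max_speed=.15); s=st("force","grip_width"); assert s["grip_width"]>.055
    robot.move_to([*dst,z0+.08],Q(0)); robot.move_straight([*dst,z0+.012],max_speed=.1)
    print(robot.move_straight([*dst,z0-.001],max_speed=.03,max_force=5)); st("position","grip_width")
    claw.command_gripper(.074); robot.move_straight([*dst,.17],max_speed=.12)
E
python3 - <<'E'
from h import *
pick_lid([.4918,.2547]); t=snap_on(np.array([.5122,.1264]),.0158)
to_tray(t,[.476,.423])
robot.move_to([.54,.18,.30],Q(0)); s=snapshot("wrist"); st()
for n,l in zip("LTC",find(s)):
    for c,a in l: print(n,c,a)
cv2.imwrite("pics/w7.png",s["pixels"]); np.savez("w7.npz",**s)
E
```

```text
time_s=41.5167 position=[0.4921 0.2548 0.0169] grip_width=0.0615 grasp_force=62.2456
tubs seen [array([0.6223, 0.2403]), array([0.5117, 0.1263])]
use [0.5117 0.1263] gw 0.0614606526389688
time_s=43.9833 force=[-0.8985  0.2717 -0.5978]
time_s=44.425 position=[0.5124 0.1261 0.0543] force=[1.0574 0.4977 1.2941] grip_width=0.061
stopped True home 0.0538
time_s=45.2417 force=[-0.7521 -0.5321 -2.4542] grip_width=0.061
True
time_s=47.6167 position=[0.4762 0.423  0.0559] grip_width=0.0611
time_s=50.1417
L [0.6045 0.1395] [60.4363 62.3911]
T [0.6975 0.3633] [42.4411 51.0007]
T [0.6229 0.2414] [54.8348 54.9629]
```

View pics/w7.png

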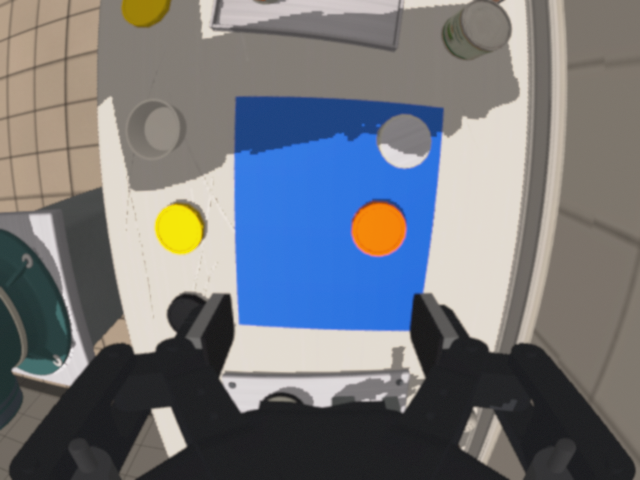

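The picture shows the last lid at (378,228), the last tub at (404,140) and the tray at the top. The bed, at (285,400), looks bare of its orange lid, so I'll check from the fixed views.

Run:
```python
from h import *
robot.move_to([.54,.25,.28],Q(0))
s=snapshot("scene"); w=snapshot("wrist"); np.savez("w8.npz",**w)
cv2.imwrite("pics/s8.png",np.vstack([cv2.resize(s["pixels"][150:310,180:420],(450,300)),cv2.resize(w["pixels"],(400,300))[:,:].copy() if 0 else cv2.copyMakeBorder(cv2.resize(w["pixels"],(400,300)),0,0,0,50,0)]))
for n,l in zip("LTC",find(w)):
    for c,a in l: print(n,c,a)
p=pts(s);H=hsv(s)
for c in comps(orange(H),20): print("scene orange",np.median(p[c],0),c.sum())
```

```text
L [0.6042 0.1403] [60.6881 62.7244]
T [0.6987 0.3657] [46.6695 51.2042]
T [0.6228 0.2422] [54.573  55.2609]
C [0.4772 0.4229] [61.6486 64.4554]
scene orange [0.6628 0.6061 0.0336] 40
scene orange [0.472  0.4102 0.0576] 198
scene orange [0.5997 0.1282 0.0177] 223
scene orange [ 0.4765 -0.1475  0.0719] 386
scene orange [ 0.494  -0.2574  0.1093] 52
```

View pics/s8.png

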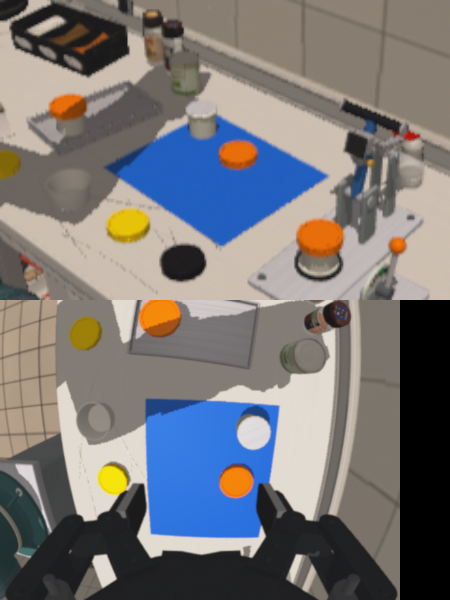

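The scene view shows the lidded tub on the bed at (320,240) and one in the tray at (68,110). The arm is still cocked. Now the last tub.

Run:
```python
from h import *
pick_lid([.6042,.140]); t=snap_on(np.array([.6228,.2415]),.0158)
to_tray(t,[.574,.410])
robot.move_to([.52,.30,.28],Q(0)); w=snapshot("wrist"); s=snapshot("scene")
for n,l in zip("LTC",find(w)):
    for c,a in l: print(n,c,a)
p=wpts(w); H=hsv(w); z=p[...,2]
for c in comps(orange(H)&(z>.03)&(z<.09),200): print("top z",np.median(p[c],0),np.percentile(p[c][:,2],[5,95]))
m=(z>.001)&(z<.026)&(p[...,1]>.3)&(p[...,1]<.52)&(p[...,0]<.66)&(p[...,0]>.38)&(z>.012)
for c in comps(m,100): print("tray",cv2.minAreaRect(p[c][:,:2].astype(np.float32)*1000))
p=pts(s);H=hsv(s)
for c in comps(orange(H),20): print("scene orange",np.median(p[c],0),c.sum())
st("force")
cv2.imwrite("pics/s9.png",np.hstack([cv2.resize(s["pixels"][150:310,180:420],(450,300)),cv2.resize(w["pixels"],(350,300))]))
```

```text
time_s=52.9917 position=[0.6046 0.14   0.0167] grip_width=0.0607 grasp_force=64.1045
tubs seen [array([0.7006, 0.3657]), array([0.6236, 0.2419])]
use [0.6236 0.2419] gw 0.06089198668048664
time_s=55.2083 force=[ 0.097  -0.4036 -1.6596]
time_s=55.6667 position=[0.6241 0.2421 0.0536] force=[0.2274 0.7025 4.7396] grip_width=0.0608
stopped True home 0.0538
time_s=56.4833 force=[-0.5139  0.1101 -2.7244] grip_width=0.0607
True
time_s=58.45 position=[0.5745 0.4103 0.0556] grip_width=0.0602
T [0.7017 0.3692] [54.9436 55.8827]
C [0.4767 0.4234] [61.1892 62.2049]
C [0.574  0.4078] [61.1675 62.2571]
top z [0.4771 0.4227 0.0559] [0.0545 0.0574]
top z [0.5738 0.4077 0.0561] [0.0547 0.0575]
tray ((525.7716064453125, 417.6284484863281), (121.1396713256836, 210.75611877441406), 81.77051544189453)
scene orange [0.6737 0.6083 0.0322] 40
scene orange [0.5702 0.3963 0.0572] 180
scene orange [0.4716 0.4122 0.057 ] 198
scene orange [ 0.4756 -0.1472  0.0719] 387
scene orange [ 0.4943 -0.2576  0.1102] 52
time_s=60.6417 force=[-0.2246  0.6356 -0.2176]
```

View pics/s9.png

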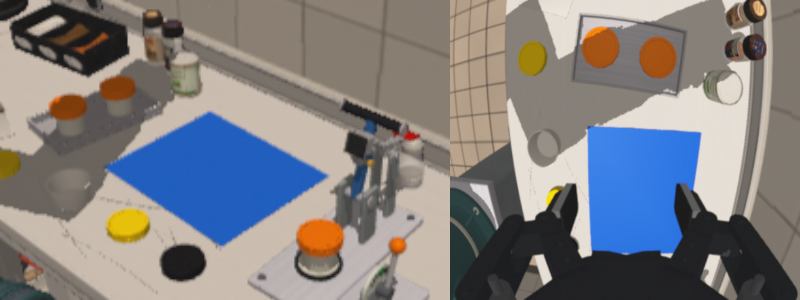

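Both tray tubs and the bed tub are upright with level lids. Their tops sit about 1.5 mm below the expected height in all three cases, which matches the camera bias and means they are home. The arm is cocked and the lever is set.

```bash
python3 -c "
from h import *
print(ticket.finish_job())"
```

```text
the job is handed in; nothing more can be done
None
```

The job is handed in at about 61 s on the robot's clock (no verdict was returned): by the last camera check the arm was cocked, the lever was at about 60°, all three tubs had lids snapped home, one tub stood on the bed and two in the tray, and no bystander had been knocked over.

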